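Fit and lock the knee axle of an exoskeleton leg

TASK

Fit the knee axle: take from the rack the pin with two side lugs below its T-handle, hold it upright over the knee joint with the lugs in line with the collar's two slots, and lower it through the collar and the shank eye until the smallest ring, the sprung one at the bottom, stops it. Then push it down against the spring, turn it a quarter turn clockwise (seen from above) and let it rise so that the lugs seat in their notches and it stays locked when you let go. Guide it all the way rather than dropping it, and leave the other two pins, the spray can and the screwdriver as they are.

Things in the scene. Friction and masses are not known exactly. Their poses are not given: they have to be found in the camera images.
- axle_center (a point): The axle to fit: upright stepped steel pin, 136 mm long, 0.15-0.3 kg, in a rack hole. Point on its axis 68 mm above the tip. Axes: z up, x along its two side lugs, y along the T-handle. Up from the tip: nose dia 13 to 30 mm, middle dia 21 to 76 mm, journal dia 28 to 94 mm, neck dia 12, black T-handle 118 to 136 mm. In the rack the journal rests on the plate, all below it hangs in the hole.
- axle_nose (a point): Tip of the axle's nose, on its axis, 68 mm below axle_center, same axes. The first 5 mm taper from 8 to 13 mm diameter; the flat shoulder where the 21 mm middle part begins is 30 mm above the tip.
- axle_handle (a point): Middle of the axle's T-handle, 59 mm above axle_center, same axes: black bar 56 mm long (y), 12 mm thick (x), 18 mm high. Grip it across its thickness. The two opposite lugs (8 mm wide, 8 mm high, 44 mm over their ends along x) are at 78 to 86 mm from the tip; the 28 mm journal's top is 33 mm below this point.
- collar_mouth (a point): Centre of the top face of the knee's fixed bayonet collar (bore 31 mm, outside 60 mm, 22 mm deep), 111 mm above the bench, on the vertical joint axis. Axes: z up, x along its two lug slots (12 mm wide, out to 24.5 mm from the axis), y along the notches. Its lip is 10 mm thick: lugs turn only below it. On +y stand the fork web and, 110 mm off, a motor drum dia 74, 109 mm high.
- lock_notch (a point): On the joint axis, 5 mm below collar_mouth, same axes: roof level of the two notches (12 mm wide, 5 mm high) under the lip at +y and -y. With lugs under the lip the axle turns only clockwise from above, 90 degrees from slots to notches, then walls stop it. Locked, the lugs lie along y with their tops at this level and the nose tip is 91 mm below collar_mouth.
- shank_eye (a point): Centre of the top of the shank's eye, the middle ring: bore 24 mm, outside 52 mm, 14 mm deep, top 27 mm below collar_mouth, always in line with the collar. Axes turn with the shank: its arm (32 mm wide, top level with the eye) runs along its -y; from 104 to 150 mm a clamp 40 mm wide, 96 mm high above the bench, then a tube stub dia 30 mm to 223 mm.
- thrust_ring_top (a point): Centre of the top of the sprung thrust ring, the lowest and smallest ring: bore 16.4 mm, outside 42 mm, 57 mm below collar_mouth when up. It stops the axle's 21 mm shoulder; the nose tip is then 87 mm below collar_mouth. Lugs clear the lip once pushed 9 mm past this; 11 to 12 mm is right.
- thrust_ring (a joint): How far the sprung ring is pressed down, m: 0 up, 0.014 bottomed. It pushes back with 5 N at 0 rising to 12 N at 0.014. About 0.004 when the axle is locked.
- shank (a joint): Swing of the shank about the joint axis, rad, positive counter-clockwise from above; 0: its arm lies along -y of collar_mouth. Stiff.
- rack_top (a point): Centre of the fixed grey pin rack's top plate, 90 mm above the bench; 70 mm (x) by 220 mm (y), three 23 mm holes at y = -70, 0 and 70 mm, each with a pin.
- plain_pin_center (a point): Bystander in the rack: pin with a shorter T-handle (44 mm) and no side lugs; 136 mm long, point 68 mm above its tip. Leave alone.
- knob_pin_center (a point): Bystander in the rack: pin with a round black knob (34 mm diameter), no lugs; 126 mm long, point 63 mm above its tip. Leave alone.
- spray_can_center (a point): Bystander: upright spray can, 52 mm diameter, 196 mm high, white with black cap, between rack and knee; point at half height. Leave alone.
- screwdriver: Bystander: screwdriver lying on the bench at the far side, between rack and knee, handle towards its own -x; origin on its underside. Leave alone.
- axle: The same axle, origin at its nose tip, axes as axle_center.

How it is judged:
By the outcome, as a careful person would: the job done as asked, in the order asked, and still so for the second after the job is handed in, with the robot touching nothing.
It also fails if it takes over 58 s, if anything falls off the work surface, if the arm or the gripper's body presses on something with over 40 N, if the wrist force passes 120 N, or if a joint passes its speed limit or range.

ROBOT

A 6-joint arm with a two-finger parallel gripper is mounted at the origin on the work surface. World frame = base frame: x ahead of the robot, y to its left, z up, the work surface at z = 0. Lengths are in m, angles in rad, forces in N, time in s.
With the tool pointing down it reaches from about 0.4 to 0.825 m from the base axis. Payload 7 kg.
Tool frame: the origin (TCP) lies midway between the tips of the shut fingers; the grasp point (between the pads) lies 19 mm behind it; z points along the fingers, y is the line along which they close (so a half turn about z gives the same grasp; the last joint's range is limited). The gripper opens to 88 mm and grips with 3 to 60 N. Pads are 19 mm wide; open, the fingers measure 130 mm over their backs; the gripper's body (78 mm by 193 mm) begins 47 mm behind the grasp point.
Start: joints at [1.631, 0.359, 0.012, 0, -1.224, -0.288], TCP at [0.152, 0.658, 0.227] pointing down, gripper open.
Joint ranges: [-3.07, 3.07], [-1.43, 2.12], [-1.02, 1.25], [-3.03, 1.67], [-3.05, -0], [-3.03, 3.03]. Speed limits (rad/s): [2.39, 2.39, 3.01, 3.14, 3.14, 3.14].

INTERFACE

Orientations are given as [roll, pitch, yaw] about the fixed x, y, z axes, in that order (R = Rz(yaw) Ry(pitch) Rx(roll)).
In Python, from station import arm gives the robot as it stands.
- The arm moves only by the tool servo_tool, never from a script. Its argument "deltas" is a list of rows, each a list of 7 numbers: the closure, from -1 (fully open) to 1 (shut), then the shift along the tool's x, y, z in mm, then the turn, a rotation vector about the tool's x, y, z in degrees. In form: [[gripper, x, y, z, ax, ay, az], ...]. A call has 1 to 20 rows; each row shifts and turns the commanded pose from where the row before left it, along the tool's axes as they then stand; what a row does not reach is not made up. A row lasts 1/12 s, in which the tool goes at most 41.7 mm and 7.16 degrees, less where a joint would pass 70% of its speed; a pose out of reach is approached as far as the arm can. A call is refused whole if a number of a shift passes 41.7 or a number of a turn 7.16, either way. A call with a gripper value outside its range is refused whole. The fingers move at their own pace and stop on an object; "squeeze" is the grip in N (left out, the last holds). Time passes only in rows, so rows that do not move let the fingers close. It gives the time, the measured TCP pose, the force, the opening and the grip force at its end, in the units of the state.
- arm.get_state(): the state, without advancing time (a new reading comes with each control period).
- arm.grab_frame(name): name is "scene" or "top" or "wrist"; returns a dict with "color" (384x512x3 uint8, red, green, blue), "K" (3x3 intrinsics, pixels), "position" and "orientation" of the camera in the world. Camera axes: x right, y down, z forward; pixel columns grow to the right and rows downward; lengths in m; the calibration is good to about 2 mm. A picture is of the moment at which its call begins. There is no depth.
- arm.job_done(): hands the job in; it is judged then, once.
Trained networks look in a picture, given as the dict that the camera call returned (one of the last four; its "shot" number tells which), for a name from the list of things; names that differ only in an ending like _2 or _b are one class to them, and where a whole thing is asked for, a point or a joint stands for the part that bears it (a point fixed in the world has none). Each returns a list of dicts, best first, with "conf" (0 to 1); they miss things now and then, are a little off and sometimes report something else, mostly with a low value. They report only what shows in the picture. A call takes as long as a camera call.
- arm.recognise(query, picture): "at" ([x, y, z] in m, in the coordinates of the camera as it stood for that picture, good to about 4 mm: the middle of the surface that is visible of it).
The state is a dict: "t": time; "q": joint angles; "qd": joint speeds; "joint_efforts": joint torques, N m; "eef_pos": TCP position; "ee_rot": TCP orientation; "force": force on the tool from outside, world axes, zero at the start; "moment": the same for the moment, N m; "width": finger opening in m; "gripper_force": force on a finger pad.
Only numpy, scipy, OpenCV 4.12 (cv2) and the standard library are available. Lean on these libraries where they do the work, as an engineer would, in place of code of your own. Each camera call takes 0.05 s, during which the arm holds its last target. There are 200 camera calls.

## Working session

There is one attempt and no reset: what is moved stays moved. The work goes in short steps, Python scripts to look and compute and a tool call to move; the robot and the scene stay as the last step left them, time stands still between calls to the robot, and variables do not carry over. Pictures are saved under pics/ and viewed, at most 10 in all, crops included, and the job is handed in when it is done.

Besides the shell and the picture viewer there is one more tool, called in YAML: its name, and indented under it one key for each argument. servo_tool: Moves the arm, as the interface text tells. Its arguments: {"type":"object","properties":{"deltas":{"type":"array","items":{"type":"array","items":{"type":"number"}}},"squeeze":{"type":"number"}},"required":["deltas"]}

```bash
mkdir -p pics; ls
cat > h.py <<'E'
import numpy as np, cv2
from scipy.spatial.transform import Rotation as R
from station import arm
def cam(p):
    o=np.array(p["orientation"]); 
    M=o if o.shape==(3,3) else R.from_euler('xyz',o).as_matrix()
    return M,np.array(p["position"]),np.array(p["K"])
def world(p,a): M,t,K=cam(p); return M@np.array(a)+t
def proj(p,w): M,t,K=cam(p); c=M.T@(np.array(w)-t); u=K@c; return u[:2]/u[2]
def onz(p,uv,z):
    M,t,K=cam(p); d=M@np.linalg.inv(K)@np.array([uv[0],uv[1],1.]); return t+d*(z-t[2])/d[2]
def save(p,n,s=1,crop=None):
    i=p["color"][:,:,::-1]
    if crop: i=i[crop[1]:crop[3],crop[0]:crop[2]]
    cv2.imwrite(f"pics/{n}.png",cv2.resize(i,None,fx=s,fy=s,interpolation=cv2.INTER_CUBIC))
E
python3 - <<'E'
from h import *
s=arm.get_state();print(s)
a=arm.grab_frame("scene");b=arm.grab_frame("top")
print(a["orientation"],a["position"],b["position"],b["orientation"],b["K"])
canv=[]
for n,p in(("scene",a),("top",b)):
  save(p,n,1.5)
  for q in ["axle_center","axle_handle","collar_mouth","shank_eye","rack_top","plain_pin_center","knob_pin_center","spray_can_center","screwdriver"]:
    for r in arm.recognise(q,p)[:2]:
      w=world(p,r["at"]);print(n,q,round(r["conf"],2),w.round(3),proj(p,w).round(0))
print(arm.get_state()["t"])
E
```

```text
pics
{'t': 0.0, 'q': array([ 1.63107889e+00,  3.59384899e-01,  1.10768439e-02, -3.74475677e-04,
       -1.22409902e+00, -2.88108000e-01]), 'qd': array([ 3.15689369e-04, -4.37522132e-04, -4.65915790e-04, -1.75801463e-03,
       -8.81918808e-04,  7.83048133e-05]), 'joint_efforts': array([ 5.16867863e-05, -5.82704008e+01,  2.93071014e+01,  6.99741930e+00,
        7.19486197e-03, -1.48699041e-04]), 'eef_pos': array([0.15235697, 0.65708237, 0.22562742]), 'ee_rot': array([ 3.13994826e+00, -1.20201171e-04, -2.27952863e-01]), 'force': array([-0.67375717,  0.20730072, -0.2174189 ]), 'moment': array([-0.01351368, -0.01279523, -0.00795191]), 'gripper_force': 0.0, 'width': 0.08778977241514407}
[-2.4780501   0.01278575  1.67580158] [1.13498957 0.17733089 0.83787466] [0.52246747 0.09650773 1.06318744] [-3.09975809  0.01291885 -1.55973704] [[473.67788164   0.         251.24491429]
 [  0.         473.67788164 191.88639918]
 [  0.           0.           1.        ]]
scene axle_center 0.58 [0.548 0.342 0.137] [365. 184.]
scene axle_handle 0.72 [0.546 0.341 0.132] [364. 184.]
scene axle_handle 0.24 [0.
[... 399 characters left out ...]
6 [0.648 0.081 0.023] [236. 243.]
top axle_center 0.7 [0.541 0.342 0.147] [131. 201.]
top axle_center 0.24 [0.567 0.267 0.091] [175. 189.]
top axle_handle 0.88 [0.543 0.342 0.149] [131. 200.]
top collar_mouth 0.8 [ 0.511 -0.106  0.085] [356. 218.]
top shank_eye 0.87 [ 0.414 -0.204  0.086] [404. 267.]
top rack_top 0.57 [0.562 0.268 0.097] [174. 191.]
top plain_pin_center 0.8 [0.562 0.28  0.15 ] [163. 190.]
top plain_pin_center 0.45 [ 0.51  -0.105  0.084] [355. 219.]
top knob_pin_center 0.7 [0.584 0.209 0.14 ] [200. 180.]
top knob_pin_center 0.53 [ 0.503 -0.14   0.054] [369. 222.]
top spray_can_center 0.63 [0.508 0.063 0.167] [275. 220.]
top screwdriver 0.56 [0.64  0.082 0.024] [265. 159.]
1.0
```

View pics/scene.png

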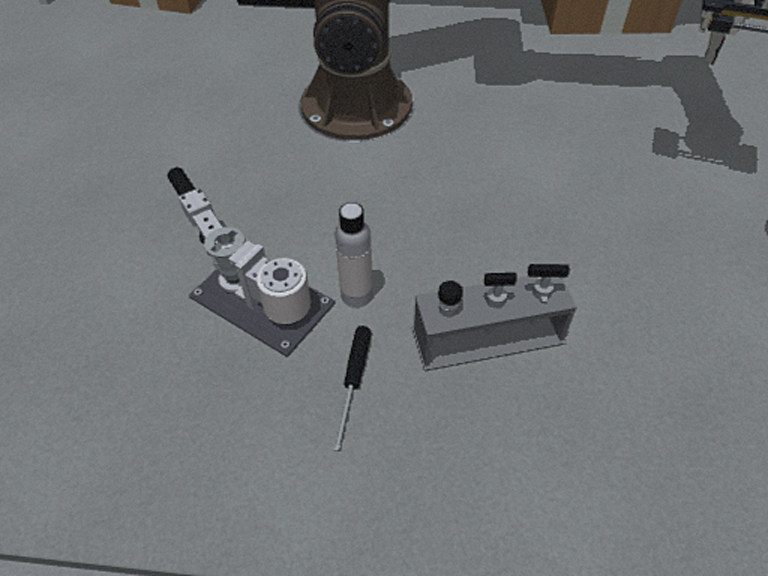

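View pics/top.png

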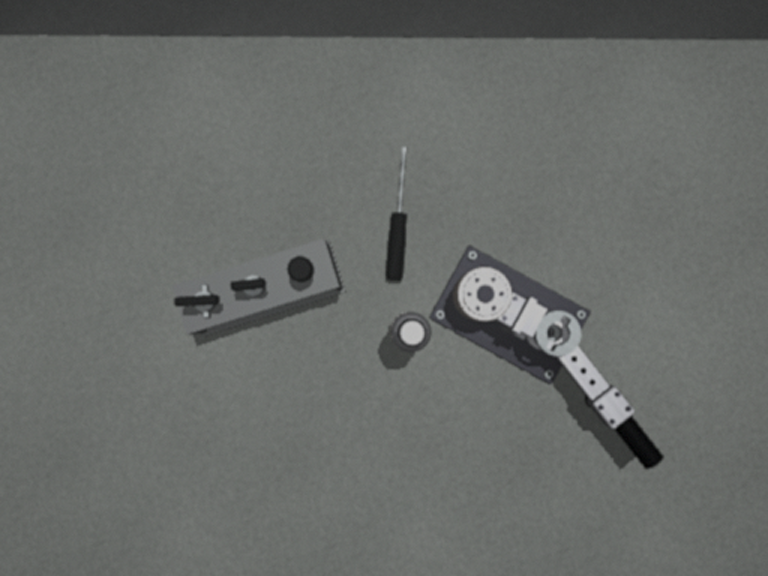

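The scene view shows the lugged axle at (547,270), in the rack slot farthest from the knee. In the top view its handle spans (176,301)–(219,299), with lugs at (206,290) and (206,312). The collar is at (559,333) and the drum at (486,294).

Run:
```python
from h import *
b=arm.grab_frame("top")
f=lambda u,v,z: onz(b,(u/1.5,v/1.5),z)
e1,e2=f(176,301,.15),f(219,299,.15);print("handle",(e1+e2)/2,np.linalg.norm(e1-e2),np.degrees(np.arctan2(*(e1-e2)[1::-1])))
l1,l2=f(206,288,.098),f(206,315,.098);print("lugs",(l1+l2)/2,np.linalg.norm(l1-l2),np.degrees(np.arctan2(*(l1-l2)[1::-1])))
c,d=f(559,333,.111),f(486,294,.109);print("collar",c,"drum",d,np.linalg.norm(c-d),np.degrees(np.arctan2(*(d-c)[1::-1])))
s=arm.get_state();print(s["eef_pos"],np.degrees(s["ee_rot"]))
w=arm.grab_frame("wrist");M,t,K=cam(w)
T=R.from_euler('xyz',s["ee_rot"]).as_matrix();print("cam in tool",T.T@(t-s["eef_pos"]),(T.T@M).round(3),K)
```

```text
handle [0.54241918 0.33991109 0.15      ] 0.05567758405245763 93.27122630429324
lugs [0.54165108 0.34209492 0.098     ] 0.036802178213357156 1.2117303587443493
collar [ 0.50446311 -0.13428877  0.111     ] drum [ 0.55553113 -0.0371755   0.109     ] 0.10974028299198534 62.26189664463798
[0.15245381 0.65753886 0.22654693] [-1.79999851e+02  3.08310574e-04 -1.30526680e+01]
cam in tool [ 0.06974772  0.0002399  -0.15783945] [[-0.    -0.965 -0.262]
 [ 1.    -0.     0.   ]
 [-0.    -0.262  0.965]] [[336.3609934    0.         255.28697801]
 [  0.         336.3609934  192.65582777]
 [  0.           0.           1.        ]]
```

servo_tool:
  deltas:
    - [-1,0,0,-2,0,0,6.8]
    - [-1,0,0,-2,0,0,6.8]
    - [-1,0,0,-2,0,0,6.8]
    - [-1,0,0,-2,0,0,6.8]
    - [-1,0,0,-2,0,0,6.8]
    - [-1,0,0,-2,0,0,6.8]
    - [-1,0,0,-2,0,0,6.8]
    - [-1,0,0,-2,0,0,6.8]
    - [-1,0,0,-2,0,0,6.8]
    - [-1,0,0,-2,0,0,6.8]
    - [-1,0,0,-2,0,0,6.8]

```text
t: 2.02
eef_pos: [0.1524, 0.6575, 0.2487]
ee_rot: [3.142, 0.0, -1.539]
force: [0.8, 0.5, 0.1]
width: 0.0878
gripper_force: 0.0
```

servo_tool:
  deltas:
    - [-1,23.6,-27,0,0,0,0]
    - [-1,23.6,-27,0,0,0,0]
    - [-1,23.6,-27,0,0,0,0]
    - [-1,23.6,-27,0,0,0,0]
    - [-1,23.6,-27,0,0,0,0]
    - [-1,23.6,-27,0,0,0,0]
    - [-1,23.6,-27,0,0,0,0]
    - [-1,23.6,-27,0,0,0,0]
    - [-1,23.6,-27,0,0,0,0]
    - [-1,23.6,-27,0,0,0,0]
    - [-1,23.6,-27,0,0,0,0]
    - [-1,23.6,-27,0,0,0,0]
    - [-1,23.6,-27,0,0,0,0]
    - [-1,23.6,-27,0,0,0,0]
    - [-1,0,0,0,0,0,0]
    - [-1,0,0,0,0,0,0]

```text
t: 3.35
eef_pos: [0.5439, 0.3399, 0.2482]
ee_rot: [3.141, -0.0, -1.537]
force: [-0.3, 0.7, 0.8]
width: 0.0877
gripper_force: 0.0
```

Run:
```python
from h import *
s=arm.get_state();print(s["t"],s["eef_pos"],np.degrees(s["ee_rot"]),s["q"])
p=arm.grab_frame("wrist");save(p,"w1",1.5)
for q in ["axle_handle","axle_center","plain_pin_center"]:
  for r in arm.recognise(q,p)[:2]: w=world(p,r["at"]);print(q,r["conf"],w,proj(p,w))
```

```text
3.35 [0.54387321 0.33991123 0.24819394] [ 1.79980499e+02 -2.34126421e-02 -8.80433849e+01] [ 8.62303451e-01  2.91868176e-01 -3.47155560e-02  2.70155897e-05
 -1.24474379e+00 -8.28162805e-01]
axle_handle 0.88 [0.53858243 0.34072097 0.14662602] [261.03887603 194.03128164]
axle_center 0.86 [0.54132999 0.33942455 0.14945978] [257.69046009 193.28832305]
axle_center 0.29 [0.56277188 0.27170257 0.08329704] [236.63021242 103.36217514]
```

View pics/w1.png

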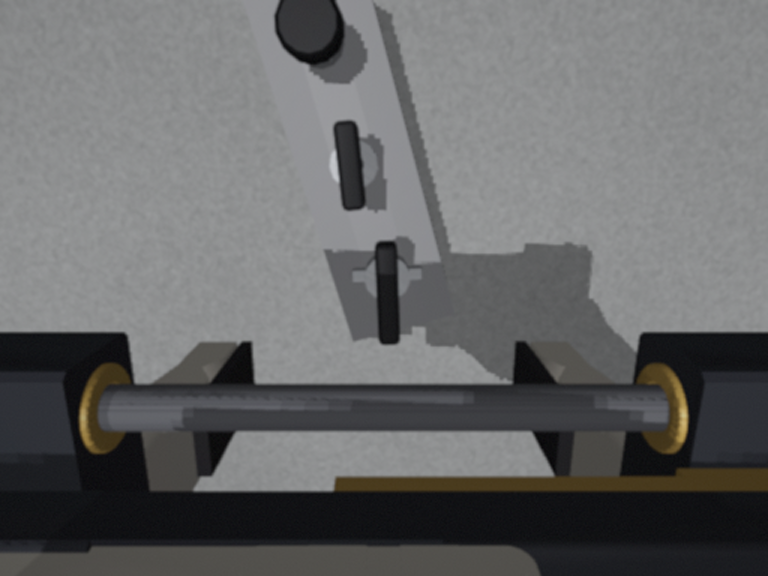

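The wrist view shows the axle handle from (386,243) to (389,343), with lug ends at (353,275) and (421,274), roughly centred between the open fingers.

Run:
```python
from h import *
p=arm.grab_frame("wrist");s=arm.get_state()
f=lambda u,v,z: onz(p,(u/1.5,v/1.5),z)
e1,e2=f(386,243,.15),f(389.5,343,.15)
l1,l2=f(353,275,.098),f(421,273.5,.098)
T=R.from_euler('xyz',s["ee_rot"]).as_matrix()
for n,a,b in(("h",e1,e2),("l",l1,l2)):
  m=(a+b)/2;d=T.T@(b-a);print(n,m,np.linalg.norm(b-a),"tool off",T.T@(m-s["eef_pos"]),"dir",d, np.degrees(np.arctan2(d[1],d[0])))
# refine edges of the handle
g=cv2.cvtColor(p["color"],cv2.COLOR_RGB2GRAY)
for v in range(164,228,6): print(v,g[v,245:270].tolist())
```

```text
h [0.53865918 0.34419269 0.15      ] 0.05488325334560722 tool off [-0.00188659  0.00312999  0.09876119] dir [-5.48487762e-02  1.94498886e-03  1.64117374e-05] 177.9690891009445
l [0.53860043 0.34575804 0.098     ] 0.042747767120294516 tool off [-0.00343719  0.00313586  0.15076167] dir [ 9.33342881e-04  4.27375762e-02 -6.91487305e-06] 88.74892042491992
164 [147, 134, 92, 44, 36, 47, 51, 51, 48, 46, 44, 43, 42, 39, 35, 30, 34, 63, 91, 96, 95, 95, 92, 93, 93]
170 [75, 76, 63, 37, 36, 43, 50, 49, 48, 46, 45, 43, 42, 41, 38, 31, 36, 74, 104, 97, 81, 70, 76, 89, 93]
176 [129, 128, 113, 61, 31, 42, 49, 50, 48, 45, 45, 43, 40, 40, 37, 32, 34, 68, 108, 122, 124, 125, 125, 122, 110]
182 [127, 127, 114, 67, 24, 22, 25, 29, 32, 32, 33, 30, 30, 30, 29, 24, 28, 62, 102, 121, 125, 124, 124, 125, 124]
188 [127, 126, 115, 76, 32, 19, 24, 26, 27, 26, 26, 25, 25, 25, 24, 20, 23, 52, 94, 124, 129, 128, 128, 125, 115]
194 [96, 104, 108, 88, 44, 20, 26, 33, 33, 33, 31, 31, 31, 30, 28, 22, 21, 36, 76, 106, 104, 97, 95, 93, 94]
200 [93, 94, 93, 80, 42, 18, 23, 26, 26, 26, 25, 24, 25, 24, 23, 21, 19, 27, 60, 89, 95, 95, 95, 94, 94]
206 [95, 94, 93, 82, 47, 20, 20, 25, 25, 26, 27, 26, 24, 23, 24, 20, 17, 25, 59, 89, 96, 94, 94, 94, 93]
212 [94, 94, 94, 85, 57, 24, 18, 25, 26, 25, 26, 26, 25, 26, 23, 23, 16, 22, 47, 78, 91, 94, 94, 93, 93]
218 [94, 94, 95, 89, 67, 33, 18, 22, 26, 25, 25, 25, 25, 25, 23, 22, 21, 19, 37, 71, 93, 96, 96, 97, 98]
224 [95, 94, 93, 93, 86, 58, 29, 20, 23, 26, 23, 23, 22, 23, 22, 19, 20, 43, 91, 131, 139, 138, 139, 139, 138]
```

servo_tool:
  deltas:
    - [-1,-2.5,3.1,5,0,0,-1.6]
    - [-1,0,0,24,0,0,0]
    - [-1,0,0,24,0,0,0]
    - [-1,0,0,24,0,0,0]
    - [-1,0,0,24,0,0,0]
    - [-1,0,0,16,0,0,0]
    - [-1,0,0,8,0,0,0]
    - [-1,0,0,0,0,0,0]
    - [-1,0,0,0,0,0,0]

```text
t: 4.35
eef_pos: [0.5393, 0.3445, 0.1239]
ee_rot: [-3.141, -0.0, -1.504]
force: [0.6, 0.1, 0.4]
width: 0.0875
gripper_force: 0.0
```

servo_tool:
  deltas:
    - [0,0,0,0,0,0,0]
    - [0.5,0,0,0,0,0,0]
    - [1,0,0,0,0,0,0]
    - [1,0,0,0,0,0,0]
    - [1,0,0,0,0,0,0]
    - [1,0,0,0,0,0,0]
    - [1,0,0,0,0,0,0]
    - [1,0,0,0,0,0,0]
    - [1,0,0,0,0,0,0]
    - [1,0,0,0,0,0,0]
  squeeze: 25

```text
t: 5.18
eef_pos: [0.5394, 0.3439, 0.1235]
ee_rot: [3.142, -0.0, -1.505]
force: [1.0, 0.1, -0.6]
width: 0.0268
gripper_force: 0.0
```

servo_tool:
  deltas:
    - [1,0,0,0,0,0,0]
    - [1,0,0,0,0,0,0]
    - [1,0,0,0,0,0,0]
    - [1,0,0,0,0,0,0]
    - [1,0,0,0,0,0,0]
  squeeze: 45

```text
t: 5.6
eef_pos: [0.5396, 0.344, 0.1236]
ee_rot: [-3.141, 0.0, -1.505]
force: [2.1, 0.1, -1.0]
width: 0.0117
gripper_force: 45.0
```

servo_tool:
  deltas:
    - [1,0,0,-3,0,0,0]
    - [1,0,0,-8,0,0,0]
    - [1,0,0,-15,0,0,0]
    - [1,0,0,-22,0,0,0]
    - [1,0,0,-27,0,0,0]
    - [1,0,0,-30,0,0,0]
    - [1,0,0,-30,0,0,0]
    - [1,0,0,-30,0,0,6.3]
    - [1,0,0,-30,0,0,6.3]
    - [1,0,0,-20,0,0,6.3]
    - [1,0,0,0,0,0,6.3]
    - [1,0,0,0,0,0,6.3]
    - [1,0,0,0,0,0,0]

```text
t: 6.68
eef_pos: [0.5387, 0.3436, 0.3394]
ee_rot: [3.141, 0.0, -2.06]
force: [-0.2, -0.0, -2.5]
width: 0.0115
gripper_force: 45.0
```

servo_tool:
  deltas:
    - [1,12,-6,0,0,0,0]
    - [1,24,-13,0,0,0,0]
    - [1,29,-16,0,0,0,0]
    - [1,29,-16,0,0,0,0]
    - [1,29,-16,0,0,0,0]
    - [1,29,-16,0,0,0,0]
    - [1,29,-16,0,0,0,0]
    - [1,29,-16,0,0,0,0]
    - [1,29,-16,0,0,0,0]
    - [1,29,-16,0,0,0,0]
    - [1,29,-16,0,0,0,0]
    - [1,29,-16,0,0,0,0]
    - [1,18,-9,0,0,0,0]
    - [1,7,-3,0,0,0,0]
    - [1,0,0,0,0,0,0]
    - [1,0,0,0,0,0,0]

```text
t: 8.02
eef_pos: [0.5445, -0.0559, 0.3385]
ee_rot: [3.141, -0.0, -2.054]
force: [-0.4, 0.1, -1.6]
width: 0.0118
gripper_force: 45.0
```

Run:
```python
from h import *
s=arm.get_state();print(s["t"],s["eef_pos"],np.degrees(s["ee_rot"]),s["q"],s["force"],s["width"])
p=arm.grab_frame("wrist");save(p,"w2",1.5)
M,t,K=cam(p);print(t,p["orientation"])
for q in ["collar_mouth","shank_eye","axle_nose","axle_center"]:
  for r in arm.recognise(q,p)[:2]: w=world(p,r["at"]);print(q,r["conf"],w,proj(p,w)*1.5)
```

```text
8.0167 [ 0.54446895 -0.05588511  0.33848693] [ 1.79967472e+02 -5.32271472e-03 -1.17702437e+02] [ 2.55514179e-01  9.39210243e-02 -8.20515907e-02 -3.18620241e-04
 -1.39530591e+00 -7.38957232e-01] [-0.3593557   0.10265428 -1.55606066] 0.011773507190068637
[ 0.51135842 -0.11822513  0.49631046] [ 2.87734583e+00 -9.11058191e-04  2.65769465e+00]
collar_mouth 0.83 [ 0.51991755 -0.10672266  0.0848248 ] [379.65830968 170.9343733 ]
shank_eye 0.69 [ 0.45601021 -0.16898963  0.08333614] [416.10652501  55.29158908]
axle_nose 0.74 [ 0.53632076 -0.06682063  0.36600678] [389.02656177 364.64703548]
axle_center 0.76 [ 0.53941361 -0.06866942  0.36367091] [376.22207771 360.65758524]
```

View pics/w2.png

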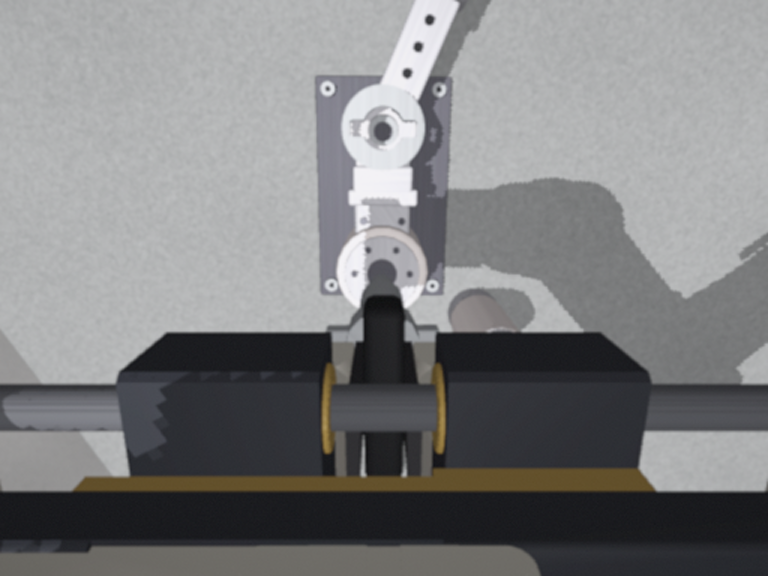

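The wrist view shows the collar ring at about (383,126), with slot ends near (350,129) and (416,128). The web and drum are below it in the picture, and the held axle points down at (382,270). I'll zoom in on the collar.

Run:
```python
from h import *
p=arm.grab_frame("wrist");save(p,"w3",10,(220,50,290,110))
```

```text
(no output)
```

View pics/w3.png

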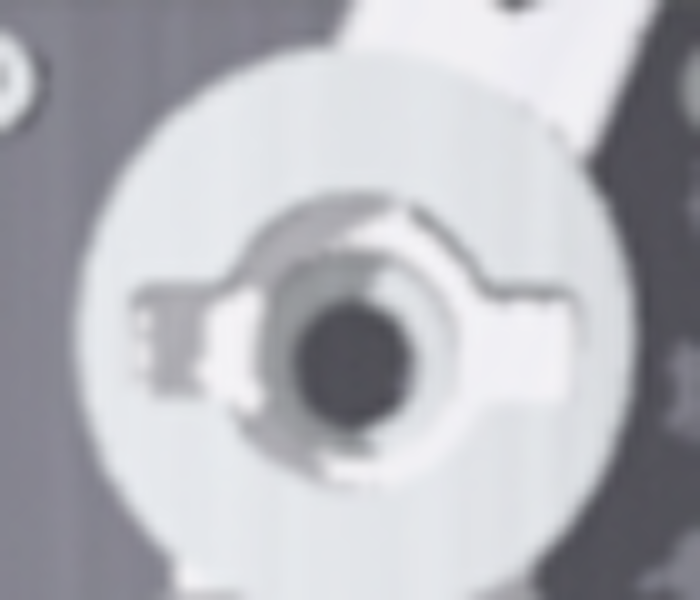

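The crop shows the collar bore centred at (356,341) crop pixels. The slot ends are at x=133 and x=578, and the slot mid-lines at y≈341 on the left and y≈348 on the right.

Run:
```python
from h import *
p=arm.grab_frame("wrist");s=arm.get_state()
T=R.from_euler('xyz',s["ee_rot"]).as_matrix()
f=lambda x,y,z=.111: onz(p,(220+(x+.5)/10-.5,50+(y+.5)/10-.5),z)
c=f(356.5,341); a,b=f(133,341.5),f(578,347.5)
print("c",c,(T.T@(c-s["eef_pos"])).round(4), np.linalg.norm(a-b),"outer",np.linalg.norm(f(78,330)-f(637,330)))
for a,b in((f(133,341.5),f(578,347.5)),(f(150,289),f(560,297)),(f(150,393),f(560,402))):
  d=b-a;print("slot ang",np.degrees(np.arctan2(d[1],d[0])))
e=s["eef_pos"]
for dz in(-.110,-.08,-.034,.01,.026):print(dz,proj(p,e+np.array([0,0,dz]))*1.5)
print(proj(p,[.5555,-.0372,.109])*1.5)
save(p,"w4",8,(205,150,305,225))
```

```text
c [ 0.50299355 -0.13388445  0.111     ] [0.0895 0.0005 0.2275] 0.048572806269576795 outer 0.060945927439900134
slot ang 151.58606537810013
slot ang 151.26147704708796
slot ang 151.11885008658783
-0.11 [381.89943459 285.54073104]
-0.08 [381.80880055 301.08233011]
-0.034 [381.61974635 333.50066648]
0.01 [381.34139301 381.23169792]
0.026 [381.19992514 405.49009978]
[380.7972532  272.14441934]
```

View pics/w4.png

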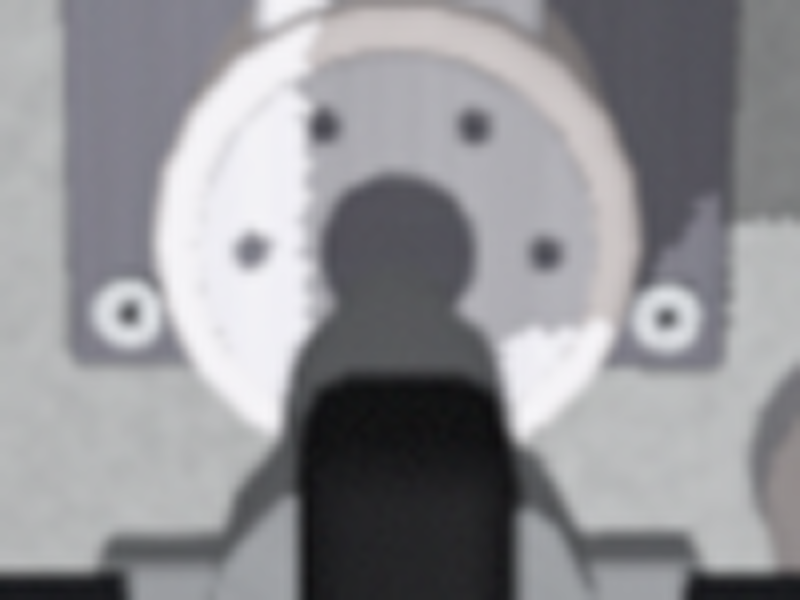

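The crop shows the held axle symmetric about x≈400, with lug ends at x=105 and 695. The lug front face lies between rows 537 and 567, the handle's lower end edge is at row 380, and the drum hub is at (398,251).

Run:
```python
from h import *
p=arm.grab_frame("wrist");s=arm.get_state();e=s["eef_pos"]
T=R.from_euler('xyz',s["ee_rot"]).as_matrix()
f=lambda x,y,z: onz(p,(205+(x+.5)/8-.5,150+(y+.5)/8-.5),z)
g=lambda x,y,z: (T.T@(f(x,y,z)-e)*1e3).round(1)
print("lug bot",g(400,537,e[2]-.0316),"lug top",g(400,567,e[2]-.0236),"lug ends",g(105,540,e[2]-.0316),g(695,540,e[2]-.0316),"handle",g(408,380,e[2]+.0084))
d=f(397.5,251.5,.109);c=np.array([.5030,-.1339,.111]);v=d-c;print(d,np.linalg.norm(v),np.degrees(np.arctan2(v[1],v[0])))
```

```text
lug bot [ 4.4  0.1 31.6] lug top [ 5.   0.1 23.6] lug ends [  4.2 -21.9  31.6] [ 4.2 22.  31.6] handle [28.   0.6 -8.4]
[ 0.55486985 -0.03756759  0.109     ] 0.10942766654949934 61.699912555647664
```

servo_tool:
  deltas:
    - [1,15,0.4,0,0,0,0.5]
    - [1,25,0,0,0,0,0]
    - [1,25,0,0,0,0,0]
    - [1,16,0,0,0,0,0]
    - [1,8.2,0,10,0,0,0]
    - [1,0,0,25,0,0,0]
    - [1,0,0,25,0,0,0]
    - [1,0,0,25,0,0,0]
    - [1,0,0,12,0,0,0]
    - [1,0,0,4,0,0,0]
    - [1,0,0,0,0,0,0]
    - [1,0,0,0,0,0,0]

```text
t: 9.42
eef_pos: [0.5029, -0.1342, 0.2381]
ee_rot: [-3.141, -0.0, -2.064]
force: [0.3, -0.2, -1.9]
width: 0.0114
gripper_force: 45.0
```

Run:
```python
from h import *
s=arm.get_state();print(s["t"],s["eef_pos"],np.degrees(s["ee_rot"]),s["force"],s["width"])
p=arm.grab_frame("wrist");save(p,"w5",5,(180,110,330,225))
a=arm.grab_frame("scene"); save(a,"s5",1)
e=s["eef_pos"]
cc=proj(a,[.503,-.134,.111]);print(cc,proj(a,e-[0,0,.1096]))
x,y=int(cc[0]),int(cc[1]);save(a,"s5",9,(x-40,y-45,x+40,y+20))
print("wrist px of tip, collar",proj(p,e-[0,0,.1096]),proj(p,[.503,-.134,.111]))
```

```text
9.4167 [ 0.50293759 -0.1341806   0.23814477] [-1.79957513e+02 -1.01569017e-03 -1.18236370e+02] [ 0.30076437 -0.22780962 -1.85860594] 0.01141297099469468
[149.30421941 159.99360764] [147.66403655 154.70231768]
wrist px of tip, collar [254.79747491 190.5764906 ] [254.86882852 185.65447556]
```

View pics/w5.png

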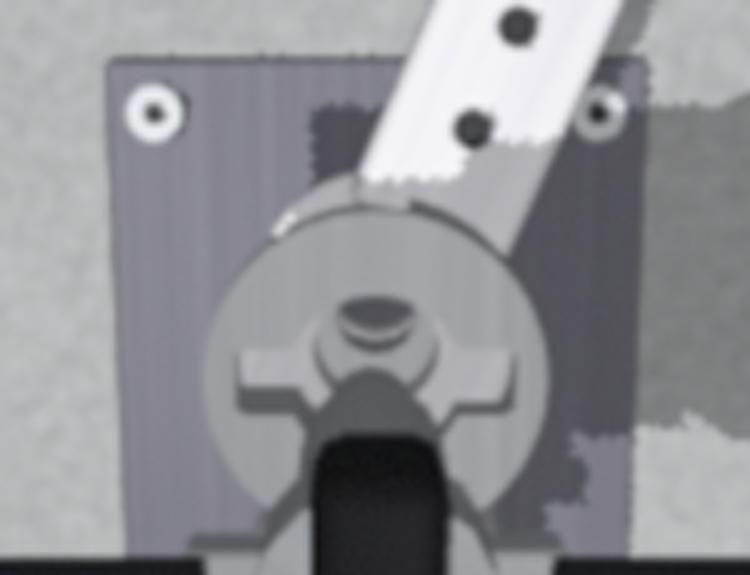

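View pics/s5.png

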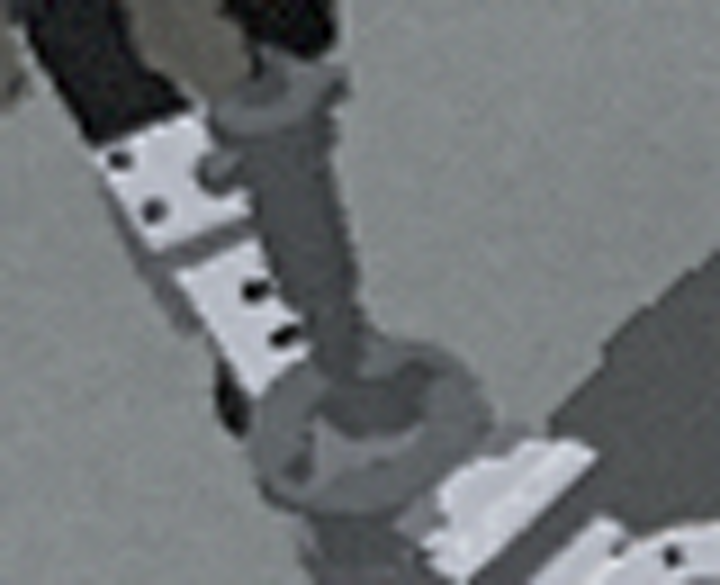

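The wrist view shows the collar centred at (377,379) crop pixels, in line sideways with the handle and matching my prediction to within a pixel. The nose looks about 1 mm too far along tool +x, and the scene crop (tip at about (340,367), collar at (370,425)) suggests the same direction. I'll correct by 1 mm and lower it.

servo_tool:
  deltas:
    - [1,-1,0,5,0,0,0]
    - [1,0,0,12,0,0,0]
    - [1,0,0,15,0,0,0]
    - [1,0,0,15,0,0,0]
    - [1,0,0,10,0,0,0]
    - [1,0,0,6,0,0,0]
    - [1,0,0,3,0,0,0]
    - [1,0,0,0,0,0,0]

```text
t: 10.18
eef_pos: [0.503, -0.1332, 0.1713]
ee_rot: [3.141, -0.0, -2.064]
force: [-0.2, -0.5, -2.0]
width: 0.0118
gripper_force: 45.0
```

servo_tool:
  deltas:
    - [1,0,0,3,0,0,0]
    - [1,0,0,3,0,0,0]
    - [1,0,0,3,0,0,0]
    - [1,0,0,3,0,0,0]
    - [1,0,0,0,0,0,0]

```text
t: 10.6
eef_pos: [0.5026, -0.1332, 0.159]
ee_rot: [3.141, -0.0, -2.064]
force: [0.7, 0.5, -2.3]
width: 0.0116
gripper_force: 45.0
```

servo_tool:
  deltas:
    - [1,0,0,3,0,0,0]
    - [1,0,0,3,0,0,0]
    - [1,0,0,3,0,0,0]
    - [1,0,0,3,0,0,0]
    - [1,0,0,0,0,0,0]

```text
t: 11.02
eef_pos: [0.5025, -0.1332, 0.1468]
ee_rot: [3.141, -0.001, -2.064]
force: [-0.9, -0.1, -1.0]
width: 0.012
gripper_force: 45.0
```

servo_tool:
  deltas:
    - [1,0,0,2,0,0,0]
    - [1,0,0,2,0,0,0]
    - [1,0,0,2,0,0,0]
    - [1,0,0,0,0,0,0]

```text
t: 11.35
eef_pos: [0.5027, -0.1332, 0.1411]
ee_rot: [3.141, -0.0, -2.064]
force: [-0.5, -0.0, -1.1]
width: 0.0113
gripper_force: 45.0
```

servo_tool:
  deltas:
    - [1,0,0,2,0,0,0]
    - [1,0,0,2,0,0,0]
    - [1,0,0,2,0,0,0]
    - [1,0,0,2,0,0,0]
    - [1,0,0,1,0,0,0]
    - [1,0,0,0,0,0,0]
    - [1,0,0,0,0,0,0]

```text
t: 11.93
eef_pos: [0.5032, -0.1333, 0.1329]
ee_rot: [-3.141, 0.0, -2.064]
force: [0.0, 1.1, 2.2]
width: 0.0116
gripper_force: 45.0
```

servo_tool:
  deltas:
    - [1,0,0,2,0,0,0]
    - [1,0,0,2,0,0,0]
    - [1,0,0,2,0,0,0]
    - [1,0,0,2,0,0,0]
    - [1,0,0,2,0,0,0]
    - [1,0,0,0.8,0,0,0]
    - [1,0,0,0,0,0,0]
    - [1,0,0,0,0,0,0]

```text
t: 12.6
eef_pos: [0.5034, -0.1333, 0.1223]
ee_rot: [-3.141, 0.0, -2.064]
force: [-1.6, 0.5, 7.5]
width: 0.0114
gripper_force: 45.0
```

servo_tool:
  deltas:
    - [1,0,0,0.3,0,0,5]
    - [1,0,0,0,0,0,5]
    - [1,0,0,0,0,0,5]
    - [1,0,0,0,0,0,5]
    - [1,0,0,0,0,0,0]

```text
t: 13.02
eef_pos: [0.5042, -0.1334, 0.1224]
ee_rot: [-3.14, 0.002, -2.418]
force: [-0.7, 0.1, 8.2]
width: 0.0118
gripper_force: 45.0
```

```bash
python3 -c "
from h import *
s=arm.get_state();print(s['moment'],s['force'],s['q'],s['eef_pos'],np.degrees(s['ee_rot']))"
```

```text
[-0.0193964   0.04512593 -0.03427841] [-0.67381896  0.08955796  8.24792514] [ 0.11859112  0.20166912 -0.46847066  0.00102364 -0.89814768 -0.96626656] [ 0.50423582 -0.13338159  0.12238203] [-1.79880486e+02  9.21324244e-02 -1.38531644e+02]
```

servo_tool:
  deltas:
    - [1,0,0,0,0,0,5.5]
    - [1,0,0,0,0,0,5.5]
    - [1,0,0,0,0,0,5.5]
    - [1,0,0,0,0,0,5.5]
    - [1,0,0,0,0,0,5.5]
    - [1,0,0,0,0,0,5.5]
    - [1,0,0,0,0,0,5.5]
    - [1,0,0,0,0,0,5.5]
    - [1,0,0,0,0,0,5.5]
    - [1,0,0,0,0,0,5.5]
    - [1,0,0,0,0,0,5.5]
    - [1,0,0,0,0,0,5.5]
    - [1,0,0,0,0,0,0]

```text
t: 14.1
eef_pos: [0.5043, -0.1334, 0.1225]
ee_rot: [3.141, 0.003, 2.713]
force: [-0.3, 0.2, 7.3]
width: 0.0118
gripper_force: 45.0
```

servo_tool:
  deltas:
    - [1,0,0,0,0,0,2]
    - [1,0,0,0,0,0,1.7]
    - [1,0,0,0,0,0,0]
    - [1,0,0,0,0,0,0]

```text
t: 14.43
eef_pos: [0.5044, -0.1334, 0.1225]
ee_rot: [3.141, 0.003, 2.654]
force: [-0.1, -0.0, 7.5]
width: 0.0117
gripper_force: 45.0
```

```bash
python3 -c "
from h import *
s=arm.get_state();print(s['moment'],s['force'],s['q'],s['eef_pos'],np.degrees(s['ee_rot']))"
```

```text
[-0.05141322 -0.10734445  0.0432993 ] [-0.14628511 -0.04907965  7.49986054] [ 1.18572843e-01  2.01578275e-01 -4.68372678e-01  1.04469132e-03
 -8.98008156e-01 -2.17743157e+00] [ 0.50436065 -0.13338187  0.12246511] [1.79945879e+02 1.60291127e-01 1.52073243e+02]
```

servo_tool:
  deltas:
    - [1,0,0,-2,0,0,0]
    - [1,0,0,-2,0,0,0]
    - [1,0,0,-1.5,0,0,0]
    - [1,0,0,-1,0,0,0]
    - [1,0,0,0,0,0,0]
    - [1,0,0,0,0,0,0]

```text
t: 14.93
eef_pos: [0.504, -0.1333, 0.1285]
ee_rot: [3.141, 0.002, 2.654]
force: [1.1, -2.5, 5.1]
width: 0.0119
gripper_force: 45.0
```

servo_tool:
  deltas:
    - [1,0,0,-0.5,0,0,0]
    - [1,0,0,-0.5,0,0,0]
    - [1,0,0,-0.5,0,0,0]
    - [1,0,0,0,0,0,0]
    - [1,0,0,0,0,0,0]

```text
t: 15.35
eef_pos: [0.5035, -0.1332, 0.1292]
ee_rot: [3.141, 0.001, 2.654]
force: [5.4, -3.4, -2.1]
width: 0.0121
gripper_force: 45.0
```

servo_tool:
  deltas:
    - [0.6,0,0,0,0,0,0]
    - [0.2,0,0,0,0,0,0]
    - [0,0,0,0,0,0,0]
    - [0,0,0,0,0,0,0]
    - [0,0,0,0,0,0,0]
    - [0,0,0,0,0,0,0]

```text
t: 15.85
eef_pos: [0.5027, -0.1332, 0.1293]
ee_rot: [-3.141, -0.001, 2.654]
force: [0.3, 0.1, 0.2]
width: 0.0421
gripper_force: 0.0
```

servo_tool:
  deltas:
    - [0,0,0,-5,0,0,0]
    - [0,0,0,-15,0,0,0]
    - [0,0,0,-25,0,0,0]
    - [0,0,0,-30,0,0,0]
    - [0,0,0,-30,0,0,0]
    - [0,0,0,-20,0,0,0]
    - [0,0,0,-5,0,0,0]
    - [0,0,0,0,0,0,0]

```text
t: 16.52
eef_pos: [0.5038, -0.1332, 0.2617]
ee_rot: [3.14, 0.003, 2.654]
force: [-0.1, -0.1, -0.3]
width: 0.0437
gripper_force: 0.0
```

Run:
```python
from h import *
s=arm.get_state();print(s["t"],s["eef_pos"],s["force"],s["width"])
p=arm.grab_frame("wrist");a=arm.grab_frame("scene")
i=p["color"][100:260,170:340,::-1];j=a["color"][105:185,105:200,::-1]
cv2.imwrite("pics/f.png",np.hstack([cv2.resize(i,(425,400)),cv2.resize(j,(375,400),interpolation=cv2.INTER_CUBIC)]))
for q in ["axle_handle"]:
  for c in (p,a):
    for r in arm.recognise(q,c)[:1]: w=world(c,r["at"]);print(q,r["conf"],w,proj(c,w))
```

```text
16.5167 [ 0.50380048 -0.13322527  0.26170163] [-0.06970049 -0.12066771 -0.29321886] 0.043711555708234644
axle_handle 0.9 [ 0.50015079 -0.13391477  0.15305818] [252.71653373 187.1477329 ]
axle_handle 0.74 [ 0.51036195 -0.13497668  0.14187597] [145.23327814 153.01863724]
```

View pics/f.png

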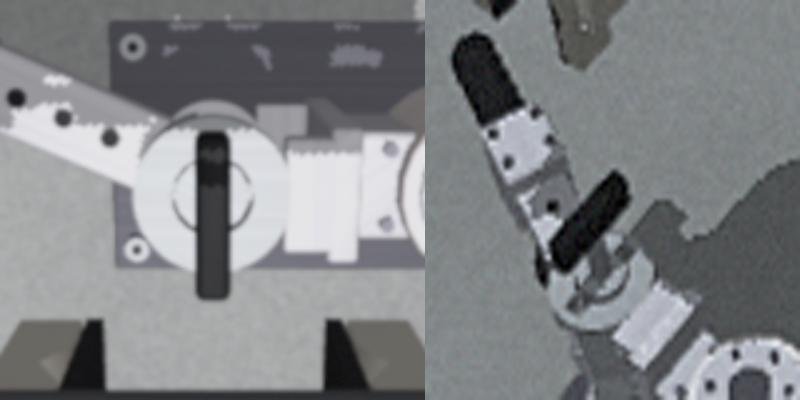

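The axle stands upright in the collar and the gripper is clear of it. Its handle lies square across the web line (left half, (213,130)–(213,298)), so the lugs lie along the notches.

```bash
python3 -c "
from station import arm
print(arm.job_done())"
```

```text
the job is handed in; nothing more can be done
None
```

The knee axle is fitted: I lowered it through the collar and shank eye, pressed it against the spring, turned it a quarter turn clockwise and let it rise. It stopped on upward travel at the locked height and stayed upright after release; I handed the job in at about 17 s without touching the other pins, the can or the screwdriver.

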